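# Start the thread of a brewer's filler cap, screw it home and switch on

### The job

The filler cap of the coffee brewer is only lying on its thread. Keeping it level and without lifting it out, turn it backward (counter-clockwise seen from above) until you find the thread start and it drops in, then screw it forward (clockwise) until it is fully home. Then throw the red brew lever all the way over, away from you, and leave the cups and everything else where they are.

Things in the scene. Friction and masses are not known exactly. Their poses are not given: they have to be found in the camera images.
- cap_grip (a point): Centre of the orange grip bar of the loose screw cap (180 g, turns with under 0.3 N m). The bar, 66 mm long (x), 14 mm wide (y), 32 mm high, stands across a black disc 84 mm across, 10 mm thick. This point is half-way up the bar, 16 mm above the disc's upper face. Below the disc, hidden in the neck, are a stem and three thread lugs. Height above the rim: 46 mm at the start, 26 mm when home.
- cap: The cap as a whole, same axes; origin: centre of the disc's underside, 26 mm below the bar's centre. At the start its lugs lie on top of the thread, the origin 20 mm above the rim. Forward (clockwise from above) it soon meets a hard stop there: do not force it. Backward, after 0.4 to 1.0 rad (no mark outside), it falls about 14 mm by its own weight, if the gripper does not hold it up.
- neck_rim (a point): Centre of the upper rim of the filler neck, a fixed steel tube 88 mm across, 46 mm high on the brewer's deck. z up, along the neck's axis; x and y as the brewer's.
- thread (a point): The same point as the rim's centre. A stop ends the backward turn up to 0.25 rad past where the cap begins to drop. From there, turned forward, the cap sinks 6 mm more in about 1.0 rad, under its own weight or pulled by the thread, until its disc lies on the rim; a hard stop follows 0.1 to 0.2 rad later. The grip should follow it down or be loose enough to slide.
- brewer: The brewer: a fixed white cabinet 260 mm deep (x), 360 mm wide (y) and 120 mm high, with a green front that faces -x. Origin: centre of its underside, on the table. The neck's axis is at x = -30, y = +90 mm and the lever's pivot at x = -30, y = -90 mm, 142 mm above the table.
- brew (a joint): The angle of the brew lever: 0 leaning 0.5 rad towards the brewer's front (off), 1.0 leaning 0.5 rad towards its back (on, at its stop). It may start up to 0.15. It stays where it is left and takes about 1 N at the knob.
- brew_tip (a point): The centre of the lever's red ball knob, 26 mm across, at the end of a 10 mm steel rod, 80 mm from its pivot. The pivot lies in a black block 70 mm (x) by 50 mm (y) and 25 mm high on the deck; the knob swings in the brewer's x-z plane.
- cup: A white cup, 80 mm across and 95 mm high, standing on the back part of the brewer's deck. Origin: centre of its foot. Leave it alone.
- mug: A blue mug, 84 mm across and 95 mm high, on the table to the left. Origin: centre of its foot. Leave it alone.
- jar: A brown jar, 80 mm across and 120 mm high, on the left. Origin: centre of its foot. Leave it alone.
- tub: A pink food tub, 100 mm across and 106 mm high, on the right. Origin: centre of its foot. Leave it alone.
- cup2: A second white cup, 80 mm across and 95 mm high, on the right. Origin: centre of its foot. Leave it alone.
- spoon: A spoon lying on the table on the left. Leave it alone.
- pod1: A white cream pod, 48 mm across and 24 mm high, on the table at the right. Origin: centre of its foot. Leave it alone.
- pod2: A green cream pod, 48 mm across and 24 mm high, on the table at the right. Origin: centre of its foot. Leave it alone.
Things that resemble listed ones, but are neither listed nor needed, are in the scene too. What is shaped like the cap but purple or turquoise is not meant.

How it is judged:
By the outcome, as a careful person would: the job done as asked, in the order asked, and still so for the second after the job is handed in, with the robot touching nothing.
It also fails if it takes over 64 s, if anything falls off the work surface, if the arm or the gripper's body presses on something with over 40 N, if the wrist force passes 120 N, or if a joint passes its speed limit or range.

### The arm

A 6-joint arm with a two-finger parallel gripper is mounted at the origin on the work surface. World frame = base frame: x ahead of the robot, y to its left, z up, the work surface at z = 0. Lengths are in m, angles in rad, forces in N, time in s.
With the tool pointing down it reaches from about 0.35 to 0.775 m from the base axis. Payload 5.5 kg.
Tool frame: the origin (TCP) lies between the finger pads; the fingertips stand 11 mm ahead of it and the grasp point (between the pads) lies 8 mm behind it (tips_ahead is the distance from the TCP to the fingertips, in m); z points along the fingers, y is the line along which they close (so a half turn about z gives the same grasp; the last joint's range is limited). The gripper opens to 85 mm and grips with 20 to 120 N. Pads are 22 mm wide; open, the fingers measure 114 mm over their backs; the gripper's body (76 mm by 85 mm) begins 54 mm behind the grasp point. The pads swing forward as they close: fully open they stand 13 mm farther back than shut.
Start: joints at [-1.474, 0.313, 0.046, 1.304, 0, 1.431], TCP at [0.135, -0.559, 0.242] pointing down, gripper open.
Joint ranges: [-2.76, 2.76], [-0.86, 1.69], [-1.03, 1.26], [-2.2, 2.34], [-1.47, 1.5], [-3.14, 3.14]. Speed limits (rad/s): [2.57, 2.57, 3.14, 3.14, 3.14, 3.14].

### API

Orientations are given as a unit quaternion [w, x, y, z].
In Python, from workcell import * gives the robot as it stands. The module is installed in compiled form; this text tells all that it offers.
- The arm moves only by the tool jog_arm, never from a script. Its argument "moves" is a list of rows, each an object with "fingers": the closure, from 0 (fully open) to 1 (shut); "slide": the shift along the tool's x, y, z in mm, a list of three; "angular": the turn, a rotation vector about the tool's x, y, z in degrees, a list of three. A call has 1 to 10 rows; each row is the pose to reach, as a shift and turn from the pose commanded when the call began, along the tool's axes at that moment; what a row does not reach only later rows make up. A row lasts 1/12 s, in which the tool goes at most 41.7 mm and 7.16 degrees, less where a joint would pass 70% of its speed; a pose out of reach is approached as far as the arm can. A call with a gripper value outside its range is refused whole. The fingers move at their own pace and stop on an object; "squeeze" is the grip in N (left out, the last holds). Time passes only in rows, so rows that repeat a pose let the fingers close. It gives the time, the measured TCP pose, the force, the opening and the grip force at its end, in the units of the state.
- get_state(): the state, without advancing time (a new reading comes with each control period).
- read_camera(name): name is "scene" or "top" or "wrist"; returns a dict with "color" (420x560x3 uint8, red, green, blue), "fovy" (degrees; the focal length in pixels is half the picture's height over the tangent of half this angle, whatever the lens; pixels are square), "cx", "cy" (the principal point, pixels), "world_from_camera" (4x4, takes a point from camera to world coordinates); the wrist camera has in their place "tool_from_camera" (4x4, takes a point from camera to tool coordinates, whose origin is the TCP and whose axes are the flange's). Camera axes: x right, y down, z forward; pixel columns grow to the right and rows downward; lengths in m; the calibration is good to about 2 mm. A picture is of the moment at which its call begins: read the wrist's pose just before it. There is no depth.
- hand_in(): hands the job in; it is judged then, once.
Trained networks look in a picture, given as the dict that the camera call returned (one of the last four; its "shot" number tells which), for a name from the list of things; names that differ only in an ending like _2 or _b are one class to them, and where a whole thing is asked for, a point or a joint stands for the part that bears it (a point fixed in the world has none). Each returns a list of dicts, best first, with "p" (0 to 1); they miss things now and then, are a little off and sometimes report something else, mostly with a low value. They report only what shows in the picture. A call takes as long as a camera call. They do not tell look-alikes from the thing itself.
- look_for(target, picture): "point" ([column, row] in pixels, amid what is visible of it).
- tip_of(target, picture): "point" ([column, row] in pixels: a listed point, or the origin of a listed thing).
The state is a dict: "clock": time; "joint_pos": joint angles; "qvel": joint speeds; "tau": joint torques, N m; "tcp_pos": TCP position; "orientation": TCP orientation; "wrist_force": force on the tool from outside, world axes, zero at the start; "ft_torque": the same for the moment, N m; "finger_gap": finger opening in m; "grip_force": force on a finger pad.
Only numpy, scipy, OpenCV 4.12 (cv2) and the standard library are available. Lean on these libraries where they do the work, as an engineer would, in place of code of your own. Each camera call takes 0.05 s, during which the arm holds its last target. There are 200 camera calls.

## Working session

There is one attempt and no reset: what is moved stays moved. The work goes in short steps, Python scripts to look and compute and a tool call to move; the robot and the scene stay as the last step left them, time stands still between calls to the robot, and variables do not carry over. Pictures are saved under pics/ and viewed, at most 10 in all, crops included, and the job is handed in when it is done.

Besides the shell and the picture viewer there is one more tool, called after "Emit:" as name(argument=value, ...), one argument or row to a line, values as JSON. jog_arm: Moves the arm, as the interface text tells. Its arguments: {"type":"object","properties":{"moves":{"type":"array","items":{"type":"object","properties":{"fingers":{"type":"number"},"slide":{"type":"array","items":{"type":"number"}},"angular":{"type":"array","items":{"type":"number"}}}}},"squeeze":{"type":"number"}},"required":["moves"]}

```bash
mkdir -p pics
cat > h.py <<'E'
from workcell import *
import numpy as np, cv2
from scipy.spatial.transform import Rotation as R
def Rt(s): 
    q=s["orientation"]; return R.from_quat([q[1],q[2],q[3],q[0]]).as_matrix()
def cam(name):
    s=get_state(); d=read_camera(name)
    if name=="wrist":
        T=np.eye(4); T[:3,:3]=Rt(s); T[:3,3]=s["tcp_pos"]; W=T@np.array(d["tool_from_camera"])
    else: W=np.array(d["world_from_camera"])
    d["_W"]=W; return d
def ray(d,p):
    f=210/np.tan(np.radians(d["fovy"])/2)
    v=np.array([(p[0]-d["cx"])/f,(p[1]-d["cy"])/f,1]); W=d["_W"]
    return W[:3,3],W[:3,:3]@v
def atz(d,p,z):
    o,v=ray(d,p); return o+v*(z-o[2])/v[2]
def proj(d,P):
    f=210/np.tan(np.radians(d["fovy"])/2); c=np.linalg.inv(d["_W"])@np.append(P,1)
    return np.array([d["cx"]+f*c[0]/c[2],d["cy"]+f*c[1]/c[2]])
def tri(rs):
    A=0;b=0
    for o,v in rs:
        v=v/np.linalg.norm(v);M=np.eye(3)-np.outer(v,v);A=A+M;b=b+M@o
    return np.linalg.solve(A,b)
def save(d,n): cv2.imwrite("pics/"+n,cv2.cvtColor(np.array(d["color"]),cv2.COLOR_RGB2BGR))
E
python3 - <<'E'
from h import *
for c in ["scene","top"]:
    d=cam(c); save(d,c+"1.png"); print(c,d["fovy"],d["cx"],d["cy"],d["_W"][:3,3].round(3))
    raw={k:v for k,v in d.items() if k!="_W"}
    for t in ["cap_grip","cap","neck_rim","brew_tip","brewer","cup"]:
        print(t,[(np.round(x["point"],1).tolist(),round(x["p"],2)) for x in tip_of(t,d)[:4]])
E
```

```text
scene 47.856818896787594 284.53714648121047 205.71560709768093 [ 1.196 -0.614  1.161]
cap_grip [([338.4, 173.9], 0.8), ([318.1, 177.7], 0.75), ([300.0, 166.8], 0.67), ([219.3, 268.0], 0.66)]
cap [([316.7, 186.2], 0.97), ([340.1, 178.7], 0.78), ([364.3, 199.4], 0.75), ([215.8, 274.2], 0.68)]
neck_rim []
brew_tip [([266.5, 204.9], 0.65)]
brewer [([302.0, 248.0], 0.71)]
cup [([326.2, 232.1], 0.97), ([149.0, 317.8], 0.82)]
top 47.50220889011311 282.44231496837614 207.59056179187215 [ 0.392 -0.016  1.659]
cap_grip [([223.1, 258.2], 0.96), ([197.1, 191.9], 0.82), ([171.3, 253.0], 0.72), ([194.3, 225.2], 0.64)]
cap [([247.2, 197.8], 0.81), ([199.3, 223.2], 0.78), ([198.2, 190.4], 0.72), ([356.8, 213.3], 0.66)]
neck_rim [([250.1, 201.7], 0.88)]
brew_tip [([423.1, 173.3], 0.48), ([306.9, 203.4], 0.41)]
brewer [([278.9, 193.3], 0.89)]
cup [([417.9, 223.2], 0.95), ([269.2, 170.2], 0.63)]
```

View pics/scene1.png

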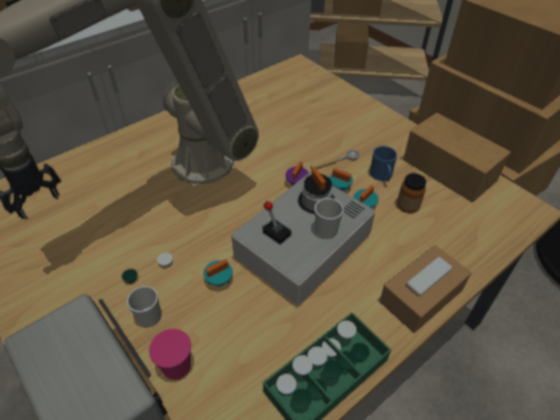

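View pics/top1.png

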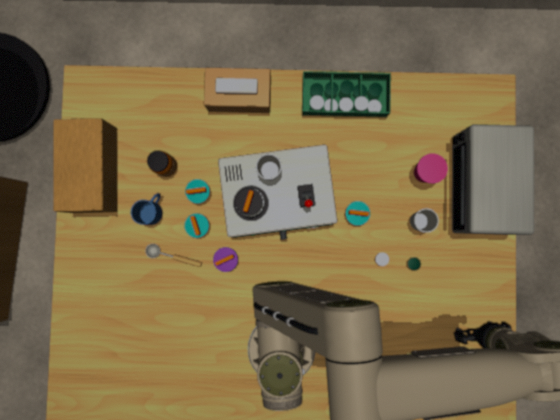

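Candidates for the cap in top view: black-disc cap on the brewer's neck (248,202); turquoise (198,191), (197,225), (357,213) and purple (226,259) on the table. Only the one on the neck has a black disc and stands on the brewer, so that's the one. Red knob at (309,203) top, (268,205) scene.

Run:
```python
from h import *
ds={c:cam(c) for c in ["scene","top"]}
roi={"scene":[(305,160,332,192),(258,196,278,216)],"top":[(234,186,266,218),(296,192,320,214)]}
res={}
for c,d in ds.items():
    hsv=cv2.cvtColor(np.array(d["color"]),cv2.COLOR_RGB2HSV)
    for i,(x0,y0,x1,y1) in enumerate(roi[c]):
        h=hsv[y0:y1,x0:x1].astype(int)
        m=(h[...,1]>150)&(h[...,2]>90)&((h[...,0]>3)&(h[...,0]<16) if i==0 else ((h[...,0]<6)|(h[...,0]>172)))
        ys,xs=np.nonzero(m); p=np.array([xs.mean()+x0,ys.mean()+y0]); res[c,i]=p
        print(c,i,len(xs),p.round(1), cv2.minAreaRect(np.c_[xs,ys].astype(np.float32)))
for i in (0,1):
    print(i,tri([ray(ds[c],res[c,i]) for c in ds]).round(4))
print("grip@.212",atz(ds["top"],res["top",0],.222))
# brewer top corners
d=ds["top"]
for p in [(220,157),(328,146),(336,228),(228,237)]: print(p,atz(d,p,.12).round(3))
im=np.array(d["color"])[140:270,180:380]
sc=np.array(ds["scene"]["color"])[140:250,220:400]
a=cv2.resize(im,(800,520),interpolation=cv2.INTER_CUBIC)
cv2.imwrite("pics/crop1.png",a[...,::-1])
```

```text
scene 0 82 [318.  174.9] ((12.952701568603516, 15.033782958984375), (18.36712646484375, 4.998648643493652), 54.46232223510742)
scene 1 40 [267.8 205. ] ((10.0, 9.0), (6.0, 6.0), 90.0)
top 0 61 [247.6 199.9] ((13.637615203857422, 14.541285514831543), (5.363827228546143, 22.12578773498535), 16.699243545532227)
top 1 48 [308.2 202.9] ((12.5, 10.5), (7.0, 7.0), 90.0)
0 [0.4908 0.1105 0.2278]
1 [ 0.4869 -0.0719  0.2192]
grip@.212 [0.49113935 0.11090015 0.222     ]
(220, 157) [0.636 0.214 0.12 ]
(328, 146) [ 0.68  -0.136  0.12 ]
(336, 228) [ 0.414 -0.167  0.12 ]
(228, 237) [0.377 0.18  0.12 ]
```

View pics/crop1.png

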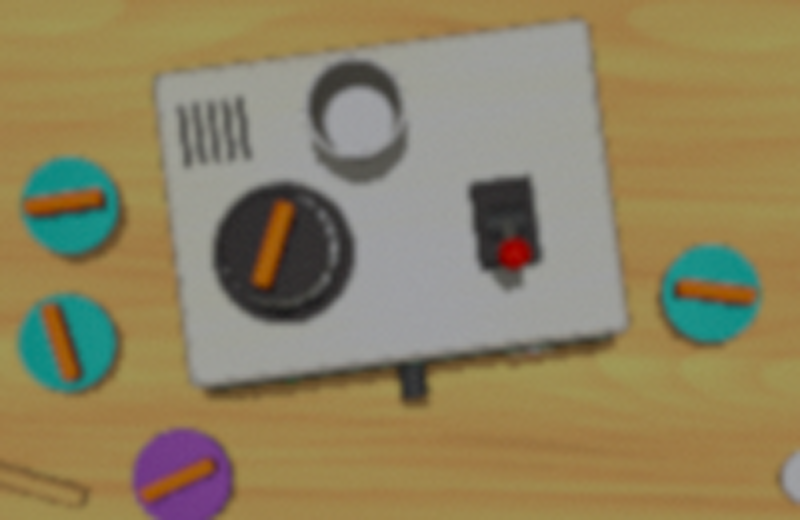

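The crop confirms it: the black-disc cap with an orange bar on the neck (crop 284,250), red knob at (515,252), and the cup behind the cap. Bar yaw is about -16°. Triangulated values match the brewer layout (neck ≈ 0.489, 0.110).

Run:
```python
from h import *
s=get_state(); M=Rt(s); print(s["tcp_pos"],M.round(3),s["clock"],s["joint_pos"],s["finger_gap"])
P=np.array(s["tcp_pos"])
for T in [(.42,-.3,.30),(.42,-.12,.31),(.489,.110,.31)]: print(T,(M.T@(np.array(T)-P)*1000).round(1))
y=np.degrees(np.arctan2(M[1,1],M[0,1])); print("tool y world yaw",y)
```

```text
[ 0.13488716 -0.55899692  0.24236768] [[ 0.972  0.235 -0.   ]
 [ 0.235 -0.972 -0.   ]
 [-0.     0.    -1.   ]] 0.8 [-1.47358380e+00  3.13138204e-01  4.61227151e-02  1.30361944e+00
 -1.95417048e-05  1.43121593e+00] 0.08509632290046668
(0.42, -0.3, 0.3) [ 337.9 -184.9  -57.7]
(0.42, -0.12, 0.31) [ 380.1 -359.9  -67.7]
(0.489, 0.11, 0.31) [ 501.2 -567.2  -67.7]
tool y world yaw -76.43276491845124
```

Emit:
jog_arm(
  moves=[
    {"slide":[30,-20,-20],"angular":[0,0,-7]},
    {"slide":[65,-45,-35],"angular":[0,0,-14]},
    {"slide":[100,-68,-45],"angular":[0,0,-21]},
    {"slide":[135,-90,-55],"angular":[0,0,-28]},
    {"slide":[170,-114,-60],"angular":[0,0,-35]},
    {"slide":[205,-137,-65],"angular":[0,0,-42]},
    {"slide":[240,-160,-68],"angular":[0,0,-49]},
    {"slide":[275,-183,-68],"angular":[0,0,-56]},
    {"slide":[310,-207,-68],"angular":[0,0,-63]},
    {"slide":[340,-230,-68],"angular":[0,0,-70]},
  ],
)

```text
schema error: expected keys fingers, slide, angular
```

Run:
```python
from h import *
s=get_state(); M=Rt(s); P=np.array(s["tcp_pos"]); print(P,s["joint_pos"].__class__,np.round(s["joint_pos"],2),s["clock"])
print(np.degrees(np.arctan2(M[1,0],M[0,0])))
print((M.T@(np.array((.489,.110,.31))-P)*1000).round(1))
```

```text
[ 0.13488716 -0.55899692  0.24236768] <class 'numpy.ndarray'> [-1.47  0.31  0.05  1.3  -0.    1.43] 0.8
13.567234705231582
[ 501.2 -567.2  -67.7]
```

Emit:
jog_arm(
  moves=[
    {"fingers":0,"slide":[30,-20,-20],"angular":[0,0,-7]},
    {"fingers":0,"slide":[65,-45,-35],"angular":[0,0,-14]},
    {"fingers":0,"slide":[100,-68,-45],"angular":[0,0,-21]},
    {"fingers":0,"slide":[135,-90,-55],"angular":[0,0,-28]},
    {"fingers":0,"slide":[170,-114,-60],"angular":[0,0,-35]},
    {"fingers":0,"slide":[205,-137,-65],"angular":[0,0,-42]},
    {"fingers":0,"slide":[240,-160,-68],"angular":[0,0,-49]},
    {"fingers":0,"slide":[275,-183,-68],"angular":[0,0,-56]},
    {"fingers":0,"slide":[310,-207,-68],"angular":[0,0,-63]},
    {"fingers":0,"slide":[340,-230,-68],"angular":[0,0,-70]},
  ],
)

```text
clock: 1.63
tcp_pos: [0.4095, -0.258, 0.3107]
orientation: [0.001, 0.744, 0.668, 0.0]
wrist_force: [1.1, -0.5, 0.3]
finger_gap: 0.0851
grip_force: 0.0
```

```bash
cat > st.py <<'E'
from h import *
import sys
s=get_state(); M=Rt(s); P=np.array(s["tcp_pos"]); print(P.round(4),np.round(s["joint_pos"],2),s["clock"])
print("yaw",np.degrees(np.arctan2(M[1,0],M[0,0])).round(2),"gap",s["finger_gap"],s["grip_force"],"F",np.round(s["wrist_force"],2),"T",np.round(s["ft_torque"],3))
if len(sys.argv)>1: print((M.T@(np.array(eval(sys.argv[1]))-P)*1000).round(1))
E
python3 st.py ".489,.110,.31"
```

```text
[ 0.4095 -0.258   0.3107] [-0.73  0.12 -0.03  1.42 -0.    0.95] 1.6333
yaw 83.9 gap 0.0851443230058477 0.0 F [ 1.14 -0.48  0.3 ] T [-0.049 -0.087  0.043]
[374.4  40.    0.4]
```

Emit:
jog_arm(
  moves=[
    {"fingers":0,"slide":[37,4,0],"angular":[0,0,-7]},
    {"fingers":0,"slide":[75,8,0],"angular":[0,0,-14]},
    {"fingers":0,"slide":[112,12,0],"angular":[0,0,-21]},
    {"fingers":0,"slide":[150,16,0],"angular":[0,0,-28]},
    {"fingers":0,"slide":[187,20,0],"angular":[0,0,-35]},
    {"fingers":0,"slide":[225,24,0],"angular":[0,0,-42]},
    {"fingers":0,"slide":[262,28,0],"angular":[0,0,-49]},
    {"fingers":0,"slide":[300,32,0],"angular":[0,0,-56]},
    {"fingers":0,"slide":[337,36,0],"angular":[0,0,-63]},
    {"fingers":0,"slide":[374,40,0],"angular":[0,0,-70]},
  ],
)

```text
clock: 2.47
tcp_pos: [0.4899, 0.1096, 0.3105]
orientation: [0.0, 0.226, 0.974, 0.0]
wrist_force: [1.1, -0.9, -0.1]
finger_gap: 0.0854
grip_force: 0.0
```

Emit:
jog_arm(
  moves=[
    {"fingers":0,"slide":[0,0,0],"angular":[0,0,-7]},
    {"fingers":0,"slide":[0,0,0],"angular":[0,0,-10]},
    {"fingers":0,"slide":[0,0,0],"angular":[0,0,-10]},
    {"fingers":0,"slide":[0,0,0],"angular":[0,0,-10]},
  ],
)

```text
clock: 2.8
tcp_pos: [0.4898, 0.1078, 0.3103]
orientation: [0.0, 0.144, 0.99, -0.0]
wrist_force: [-0.1, -0.1, 0.6]
finger_gap: 0.0857
grip_force: 0.0
```

```bash
python3 st.py ".489,.110,.31"
python3 - <<'E'
from h import *
d=cam("wrist"); save(d,"w1.png")
for t in ["cap_grip","cap","brew_tip"]: print(t,[(np.round(x["point"],1).tolist(),round(x["p"],2)) for x in tip_of(t,d)[:3]])
hsv=cv2.cvtColor(np.array(d["color"]),cv2.COLOR_RGB2HSV).astype(int)
m=((hsv[...,1]>150)&(hsv[...,2]>70)&(hsv[...,0]>3)&(hsv[...,0]<16)).astype(np.uint8)
n,l,st,ce=cv2.connectedComponentsWithStats(m)
for i in np.argsort(-st[1:,4])[:3]+1:
    ys,xs=np.nonzero(l==i); r=cv2.minAreaRect(np.c_[xs,ys].astype(np.float32)); b=cv2.boxPoints(r)
    print(st[i],r); W=np.array([atz(d,q,.228) for q in b]); print(W.round(4),W.mean(0))
E
```

```text
[0.4898 0.1078 0.3103] [ 0.06  0.16  0.01  1.42 -0.    0.34] 2.8
yaw 163.49 gap 0.08568012986565088 0.0 F [-0.08 -0.09  0.62] T [-0.025 -0.014 -0.051]
[1.4 1.9 0.3]
cap_grip [([452.3, 35.7], 0.96), ([475.9, 154.8], 0.62)]
cap [([443.7, 39.3], 0.91), ([461.7, 150.0], 0.84), ([283.0, 201.9], 0.67)]
brew_tip [([21.5, 283.0], 0.78)]
[ 271  159   25  111 2288] ((283.1746826171875, 213.93194580078125), (110.11076354980469, 23.347850799560547), 88.93909454345703)
[[0.4522 0.1119 0.228 ]
 [0.4558 0.1249 0.228 ]
 [0.523  0.107  0.228 ]
 [0.5191 0.0929 0.228 ]] [0.48750926 0.10916554 0.228     ]
[ 426    0   57   70 1647] ((453.53302001953125, 35.759422302246094), (73.72059631347656, 28.555805206298828), 60.945396423339844)
[[0.4007 0.21   0.228 ]
 [0.398  0.2234 0.228 ]
 [0.4341 0.2367 0.228 ]
 [0.4373 0.2229 0.228 ]] [0.41755841 0.22324148 0.228     ]
[ 437  135   77   42 1351] ((474.85028076171875, 154.3937530517578), (21.335935592651367, 77.7477035522461), 65.82089233398438)
[[0.4799 0.2025 0.228 ]
 [0.4733 0.2438 0.228 ]
 [0.4857 0.2473 0.228 ]
 [0.4927 0.2055 0.228 ]] [0.48288589 0.22477933 0.228     ]
```

View pics/w1.png

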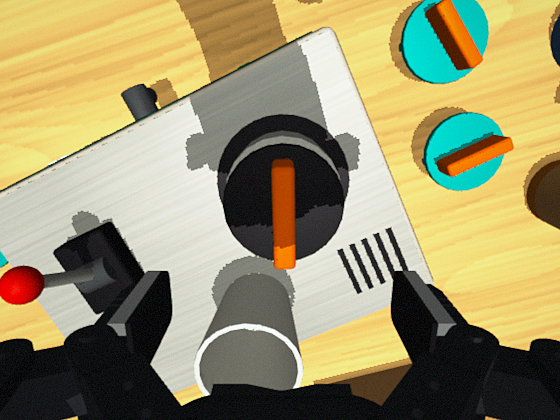

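Run:
```python
from h import *
d=cam("wrist"); print(d["_W"][:3,3])
u=np.array([np.cos(-.279),np.sin(-.279)]); v=np.array([-u[1],u[0]])
for ex in (-.003,0,.003):
    c=np.array([.489,.1095])+ex*u
    pts=np.array([proj(d,[*(c+a*.033*u+b*.007*v),z]) for z in(.196,.228) for a in(-1,1) for b in(-1,1)])
    print(ex,pts[4:].round(0).tolist(),"ext",pts.min(0).round(1),pts.max(0).round(1))
```

```text
[0.42028645 0.12729906 0.44236412]
-0.003 [[273.0, 159.0], [297.0, 158.0], [275.0, 264.0], [297.0, 263.0]] ext [273.  150.6] [297.3 263.6]
0 [[273.0, 164.0], [297.0, 164.0], [275.0, 268.0], [297.0, 268.0]] ext [273.1 155.1] [297.3 267.9]
0.003 [[273.0, 169.0], [297.0, 169.0], [275.0, 272.0], [297.0, 272.0]] ext [273.2 159.6] [297.3 272.3]
```

Emit:
jog_arm(
  moves=[
    {"fingers":0,"slide":[0,0,35],"angular":[0,0,0]},
    {"fingers":0,"slide":[0,0,70],"angular":[0,0,0]},
    {"fingers":0,"slide":[0,0,90],"angular":[0,0,0]},
    {"fingers":0,"slide":[0,0,98],"angular":[0,0,0]},
    {"fingers":0.5,"slide":[0,0,98],"angular":[0,0,0]},
    {"fingers":0.77,"slide":[0,0,98],"angular":[0,0,0]},
    {"fingers":0.77,"slide":[0,0,98],"angular":[0,0,0]},
    {"fingers":0.77,"slide":[0,0,98],"angular":[0,0,0]},
    {"fingers":0.77,"slide":[0,0,98],"angular":[0,0,0]},
  ],
  squeeze=20,
)

```text
clock: 3.8
tcp_pos: [0.4908, 0.1076, 0.2137]
orientation: [0.001, 0.143, 0.99, 0.0]
wrist_force: [0.7, 0.3, 0.4]
finger_gap: 0.0255
grip_force: 0.0
```

```bash
python3 st.py; python3 -c "
from h import *
save(cam('wrist'),'w2.png')"
```

```text
[0.4908 0.1076 0.2137] [ 0.06  0.18 -0.2   1.19 -0.    0.34] 3.8
yaw 163.56 gap 0.02546193928904186 0.0 F [0.72 0.31 0.39] T [-0.    -0.044 -0.007]
```

View pics/w2.png

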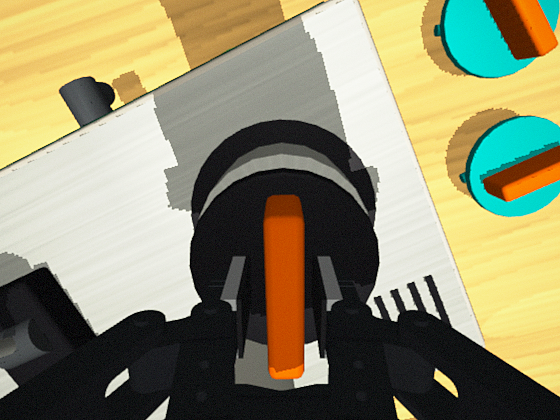

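Bar is centred between the fingers (bar column 284, fingers 235–330). Next, a loose fork, turning backward.

Emit:
jog_arm(
  moves=[
    {"fingers":0.85,"slide":[0,0,0],"angular":[0,0,0]},
    {"fingers":0.85,"slide":[0,0,0],"angular":[0,0,0]},
    {"fingers":0.85,"slide":[0,0,0],"angular":[0,0,-4]},
    {"fingers":0.85,"slide":[0,0,0],"angular":[0,0,-8]},
    {"fingers":0.85,"slide":[0,0,0],"angular":[0,0,-12]},
    {"fingers":0.85,"slide":[0,0,0],"angular":[0,0,-16]},
    {"fingers":0.85,"slide":[0,0,0],"angular":[0,0,-20]},
    {"fingers":0.85,"slide":[0,0,0],"angular":[0,0,-20]},
  ],
)

```text
clock: 4.52
tcp_pos: [0.4901, 0.1077, 0.213]
orientation: [0.001, -0.032, 0.999, 0.0]
wrist_force: [-2.1, 0.4, 5.5]
finger_gap: 0.0135
grip_force: 21.8
```

```bash
python3 st.py
```

```text
[0.4901 0.1077 0.213 ] [ 0.06  0.18 -0.2   1.19  0.   -0.01] 4.5167
yaw -176.33 gap 0.01351316199468049 21.77064836025238 F [-2.13  0.37  5.49] T [0.134 0.153 0.044]
```

Emit:
jog_arm(
  moves=[
    {"fingers":0.81,"slide":[0,0,0],"angular":[0,0,0]},
    {"fingers":0.81,"slide":[0,0,0],"angular":[0,0,0]},
    {"fingers":0.81,"slide":[0,0,0],"angular":[0,0,-4]},
    {"fingers":0.81,"slide":[0,0,0],"angular":[0,0,-8]},
  ],
)

```text
clock: 4.85
tcp_pos: [0.4898, 0.1079, 0.212]
orientation: [-0.0, -0.102, 0.995, 0.0]
wrist_force: [0.1, 1.6, 0.9]
finger_gap: 0.0161
grip_force: 2.8
```

```bash
python3 st.py
```

```text
[0.4898 0.1079 0.212 ] [ 0.06  0.18 -0.2   1.19  0.   -0.15] 4.85
yaw -168.32 gap 0.01605164921042577 2.7599025989184156 F [0.06 1.57 0.87] T [ 0.397  0.088 -0.073]
```

Emit:
jog_arm(
  moves=[
    {"fingers":0.81,"slide":[0,0,0],"angular":[0,0,-4]},
    {"fingers":0.81,"slide":[0,0,0],"angular":[0,0,-8]},
    {"fingers":0.81,"slide":[0,0,0],"angular":[0,0,-8]},
  ],
)

```text
clock: 5.1
tcp_pos: [0.4896, 0.1076, 0.2118]
orientation: [-0.0, -0.17, 0.985, -0.0]
wrist_force: [0.5, -0.7, 0.2]
finger_gap: 0.0163
grip_force: 0.0
```

```bash
python3 st.py
cat > cc.py <<'E'
from h import *
import sys
d=cam("wrist"); n=sys.argv[1]; save(d,n)
hsv=cv2.cvtColor(np.array(d["color"]),cv2.COLOR_RGB2HSV).astype(int)
m=((hsv[...,1]>150)&(hsv[...,2]>70)&(hsv[...,0]>3)&(hsv[...,0]<16)).astype(np.uint8); m[:,:200]=0;m[:,380:]=0
k,l,st,ce=cv2.connectedComponentsWithStats(m); i=1+st[1:,4].argmax(); ys,xs=np.nonzero(l==i)
print(st[i],cv2.minAreaRect(np.c_[xs,ys].astype(np.float32)))
u=d["_W"]
s=get_state(); M=Rt(s); p=np.array(s["tcp_pos"]); a=M[:2,0]; b=M[:2,1]
for dz in (0,.014,.02):
    c=np.array([.4898,.1085]); pts=np.array([proj(d,[*(c+e*.033*a+f*.007*b),z-dz]) for z in(.196,.228) for e in(-1,1) for f in(-1,1)])
    print("drop",dz,"ext",pts.min(0).round(0),pts.max(0).round(0))
E
python3 cc.py w3.png
```

```text
[0.4896 0.1076 0.2118] [ 0.06  0.18 -0.2   1.19 -0.   -0.29] 5.1
yaw -160.4 gap 0.01633631184623654 0.0 F [ 0.46 -0.66  0.17] T [0.022 0.03  0.012]
[ 264  180   39  172 6184] ((282.7934265136719, 265.442626953125), (37.37527084350586, 171.12142944335938), 0.6986943483352661)
drop 0 ext [264. 198.] [307. 389.]
drop 0.014 ext [266. 190.] [304. 364.]
drop 0.02 ext [267. 187.] [303. 354.]
```

View pics/w3.png

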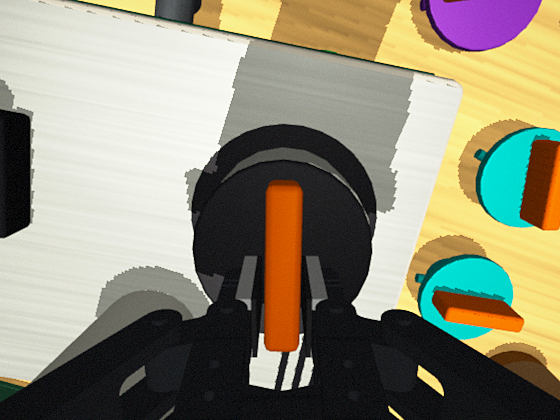

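The gap between disc and rim has shrunk (rim crescent at row ~155 much thinner, bar shorter): the cap dropped. Follow down and screw forward.

Emit:
jog_arm(
  moves=[
    {"fingers":0.81,"slide":[0,0,6],"angular":[0,0,0]},
    {"fingers":0.81,"slide":[0,0,12],"angular":[0,0,0]},
    {"fingers":0.81,"slide":[0,0,12],"angular":[0,0,5]},
    {"fingers":0.81,"slide":[0,0,12],"angular":[0,0,10]},
    {"fingers":0.81,"slide":[0,0,12],"angular":[0,0,15]},
    {"fingers":0.81,"slide":[0,0,13],"angular":[0,0,20]},
    {"fingers":0.81,"slide":[0,0,13],"angular":[0,0,25]},
    {"fingers":0.81,"slide":[0,0,14],"angular":[0,0,30]},
    {"fingers":0.81,"slide":[0,0,14],"angular":[0,0,34]},
  ],
)

```text
clock: 5.9
tcp_pos: [0.4887, 0.1098, 0.1991]
orientation: [-0.001, 0.121, 0.993, 0.001]
wrist_force: [-4.5, 4.8, 14.5]
finger_gap: 0.0168
grip_force: 204.6
```

```bash
python3 st.py; python3 cc.py w4.png
```

```text
[0.4887 0.1098 0.1991] [ 0.06  0.19 -0.22  1.16  0.    0.3 ] 5.9
yaw 166.08 gap 0.016760089717112358 204.55749842338264 F [-4.54  4.76 14.49] T [0.764 1.549 6.672]
[ 224  191   91  186 7956] ((275.857421875, 284.4971923828125), (187.38510131835938, 50.82258605957031), 69.32556915283203)
drop 0 ext [256. 208.] [304. 418.]
drop 0.014 ext [259. 199.] [301. 388.]
drop 0.02 ext [260. 195.] [300. 376.]
```

Emit:
jog_arm(
  moves=[
    {"fingers":0.81,"slide":[0,0,0],"angular":[0,0,-7]},
    {"fingers":0.81,"slide":[0,0,0],"angular":[0,0,-14]},
    {"fingers":0.81,"slide":[0,0,0],"angular":[0,0,-20]},
    {"fingers":0.81,"slide":[0,0,0],"angular":[0,0,-20]},
  ],
)

```text
clock: 6.28
tcp_pos: [0.4897, 0.1083, 0.1979]
orientation: [-0.0, -0.05, 0.999, 0.0]
wrist_force: [0.2, 3.7, 0.6]
finger_gap: 0.016
grip_force: 4.8
```

```bash
python3 st.py; python3 cc.py w5.png
```

```text
[0.4897 0.1083 0.1979] [ 0.06  0.19 -0.23  1.15  0.   -0.04] 6.2833
yaw -174.3 gap 0.015993823416913862 4.785818377858959 F [0.18 3.74 0.62] T [0.712 0.038 0.108]
[ 249  188   57  191 7682] ((277.8971862792969, 283.4512634277344), (189.34710693359375, 43.57539749145508), 84.4006576538086)
drop 0 ext [260. 207.] [308. 419.]
drop 0.014 ext [263. 197.] [305. 388.]
drop 0.02 ext [263. 193.] [304. 376.]
```

View pics/w5.png

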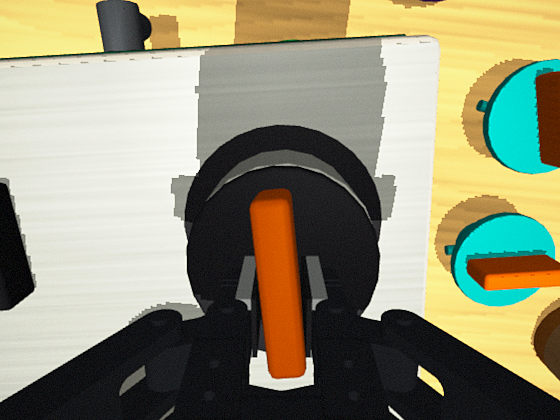

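Emit:
jog_arm(
  moves=[
    {"fingers":0.81,"slide":[0,0,0],"angular":[0,0,-6]},
    {"fingers":0.81,"slide":[0,0,0],"angular":[0,0,-12]},
    {"fingers":0.81,"slide":[0,0,0],"angular":[0,0,-18]},
    {"fingers":0.81,"slide":[0,0,0],"angular":[0,0,-18]},
  ],
)

```text
clock: 6.67
tcp_pos: [0.4901, 0.1081, 0.198]
orientation: [0.0, -0.204, 0.979, 0.001]
wrist_force: [1.2, 2.7, 1.7]
finger_gap: 0.0164
grip_force: 3.0
```

```bash
python3 st.py; python3 cc.py w6.png
```

```text
[0.4901 0.1081 0.198 ] [ 0.06  0.19 -0.23  1.15  0.   -0.35] 6.6667
yaw -156.5 gap 0.016414043048327623 2.9929145704954863 F [1.21 2.68 1.69] T [ 0.739 -0.161 -0.074]
[ 256  189   58  190 7402] ((284.6826477050781, 283.5198669433594), (41.71084213256836, 189.2548370361328), 6.2034478187561035)
drop 0 ext [261. 206.] [309. 418.]
drop 0.014 ext [263. 197.] [306. 388.]
drop 0.02 ext [264. 193.] [305. 376.]
```

Emit:
jog_arm(
  moves=[
    {"fingers":0.81,"slide":[0,0,0],"angular":[0,0,-5]},
    {"fingers":0.81,"slide":[0,0,0],"angular":[0,0,-10]},
    {"fingers":0.81,"slide":[0,0,0],"angular":[0,0,-10]},
  ],
)

```text
clock: 6.97
tcp_pos: [0.4901, 0.1091, 0.1986]
orientation: [0.001, -0.287, 0.958, 0.002]
wrist_force: [0.9, 7.9, 3.8]
finger_gap: 0.0165
grip_force: 18.3
```

```bash
python3 st.py; python3 cc.py w7.png
```

```text
[0.4901 0.1091 0.1986] [ 0.06  0.19 -0.22  1.16  0.   -0.53] 6.9667
yaw -146.59 gap 0.0164945155388862 18.257446261122823 F [0.91 7.91 3.77] T [ 1.741  0.063 -0.662]
[ 254  189   64  190 7459] ((285.2599792480469, 283.67999267578125), (43.133514404296875, 189.36322021484375), 8.13010311126709)
drop 0 ext [258. 205.] [306. 416.]
drop 0.014 ext [261. 196.] [303. 386.]
drop 0.02 ext [262. 192.] [302. 374.]
```

Emit:
jog_arm(
  moves=[
    {"fingers":0.81,"slide":[0,1,0],"angular":[0,0,4]},
    {"fingers":0.81,"slide":[-1,1,0],"angular":[0,0,7]},
    {"fingers":0.9,"slide":[-1,1,0],"angular":[0,0,7]},
    {"fingers":0.9,"slide":[-1,1,0],"angular":[0,0,7]},
    {"fingers":0.9,"slide":[-1,1,0],"angular":[0,0,7]},
  ],
  squeeze=40,
)

```text
clock: 7.43
tcp_pos: [0.4898, 0.1088, 0.198]
orientation: [-0.0, -0.229, 0.973, -0.0]
wrist_force: [-1.0, 1.2, 1.6]
finger_gap: 0.0134
grip_force: 41.1
```

```bash
python3 st.py; python3 cc.py w8.png
```

```text
[0.4898 0.1088 0.198 ] [ 0.06  0.19 -0.22  1.16 -0.   -0.4 ] 7.4333
yaw -153.52 gap 0.013365321831271955 41.098551750183105 F [-0.96  1.22  1.57] T [ 0.195  0.324 -0.398]
[ 261  201   43  187 7045] ((282.1260070800781, 293.9901123046875), (41.15720748901367, 186.14627075195312), 0.4121927320957184)
drop 0 ext [258. 207.] [306. 418.]
drop 0.014 ext [261. 197.] [303. 388.]
drop 0.02 ext [262. 193.] [302. 376.]
```

Emit:
jog_arm(
  moves=[
    {"fingers":0.9,"slide":[0,0,0.4],"angular":[0,0,4]},
    {"fingers":0.9,"slide":[0,0,0.9],"angular":[0,0,8]},
    {"fingers":0.9,"slide":[0,0,1.3],"angular":[0,0,12]},
    {"fingers":0.9,"slide":[0,0,1.3],"angular":[0,0,12]},
  ],
)

```text
clock: 7.82
tcp_pos: [0.4906, 0.1088, 0.1971]
orientation: [0.0, -0.126, 0.992, -0.0]
wrist_force: [-0.2, 0.5, 3.0]
finger_gap: 0.0133
grip_force: 38.9
```

```bash
python3 st.py; python3 cc.py w8.png
```

```text
[0.4906 0.1088 0.1971] [ 0.06  0.19 -0.23  1.15 -0.   -0.19] 7.8167
yaw -165.54 gap 0.013318687255567297 38.86497259140015 F [-0.21  0.48  2.98] T [0.07  0.027 0.048]
[ 262  200   42  187 6915] ((282.5, 293.0), (186.0, 41.0), 90.0)
drop 0 ext [258. 205.] [307. 418.]
drop 0.014 ext [261. 195.] [304. 387.]
drop 0.02 ext [262. 192.] [303. 376.]
```

Smooth, low torque. Continue.

Emit:
jog_arm(
  moves=[
    {"fingers":0.9,"slide":[0,0,0.4],"angular":[0,0,4]},
    {"fingers":0.9,"slide":[0,0,0.9],"angular":[0,0,8]},
    {"fingers":0.9,"slide":[0,0,1.3],"angular":[0,0,12]},
    {"fingers":0.9,"slide":[0,0,1.3],"angular":[0,0,12]},
  ],
)

```text
clock: 8.2
tcp_pos: [0.4905, 0.1087, 0.1958]
orientation: [0.0, -0.022, 1.0, -0.0]
wrist_force: [0.5, 0.0, 1.1]
finger_gap: 0.0133
grip_force: 39.0
```

```bash
python3 st.py; python3 cc.py w8.png
```

```text
[0.4905 0.1087 0.1958] [ 0.06  0.19 -0.23  1.15 -0.    0.01] 8.2
yaw -177.44 gap 0.013348104844467275 38.98284137248993 F [0.47 0.01 1.07] T [-0.072 -0.101  0.014]
[ 261  200   43  187 6843] ((282.0, 293.0), (186.0, 42.0), 90.0)
drop 0 ext [258. 206.] [307. 421.]
drop 0.014 ext [260. 196.] [304. 390.]
drop 0.02 ext [261. 192.] [303. 378.]
```

Emit:
jog_arm(
  moves=[
    {"fingers":0.9,"slide":[0,0,0.4],"angular":[0,0,4]},
    {"fingers":0.9,"slide":[0,0,0.9],"angular":[0,0,8]},
    {"fingers":0.9,"slide":[0,0,1.3],"angular":[0,0,12]},
    {"fingers":0.9,"slide":[0,0,1.7],"angular":[0,0,16]},
    {"fingers":0.9,"slide":[0,0,1.7],"angular":[0,0,16]},
  ],
)

```text
clock: 8.67
tcp_pos: [0.4904, 0.1088, 0.1941]
orientation: [0.0, 0.116, 0.993, -0.0]
wrist_force: [0.1, 0.2, 2.7]
finger_gap: 0.0134
grip_force: 39.0
```

```bash
python3 st.py; python3 cc.py w8.png
```

```text
[0.4904 0.1088 0.1941] [ 0.06  0.19 -0.23  1.15 -0.    0.29] 8.6667
yaw 166.62 gap 0.013361618220792012 39.023412466049194 F [0.12 0.16 2.68] T [-0.185 -0.106 -0.054]
[ 261  201   43  187 6900] ((282.0, 294.0), (186.0, 42.0), 90.0)
drop 0 ext [256. 207.] [306. 426.]
drop 0.014 ext [259. 197.] [303. 393.]
drop 0.02 ext [260. 193.] [302. 381.]
```

Emit:
jog_arm(
  moves=[
    {"fingers":0.9,"slide":[0,0,0.4],"angular":[0,0,4]},
    {"fingers":0.9,"slide":[0,0,0.9],"angular":[0,0,8]},
    {"fingers":0.9,"slide":[0,0,1.3],"angular":[0,0,12]},
    {"fingers":0.9,"slide":[0,0,1.7],"angular":[0,0,16]},
    {"fingers":0.9,"slide":[0,0,1.7],"angular":[0,0,16]},
  ],
)

```text
clock: 9.13
tcp_pos: [0.4902, 0.1089, 0.1924]
orientation: [0.0, 0.253, 0.967, -0.0]
wrist_force: [0.6, -0.5, 2.7]
finger_gap: 0.0134
grip_force: 39.3
```

```bash
python3 st.py; python3 cc.py w8.png
```

```text
[0.4902 0.1089 0.1924] [ 0.06  0.19 -0.23  1.14 -0.    0.57] 9.1333
yaw 150.65 gap 0.013441210588067664 39.2592716217041 F [ 0.57 -0.53  2.72] T [-0.136 -0.068 -0.062]
[ 262  200   42  188 7005] ((282.5, 293.5), (187.0, 41.0), 90.0)
drop 0 ext [255. 209.] [306. 431.]
drop 0.014 ext [258. 199.] [303. 397.]
drop 0.02 ext [259. 195.] [302. 385.]
```

Emit:
jog_arm(
  moves=[
    {"fingers":0.9,"slide":[0,0,0.3],"angular":[0,0,3]},
    {"fingers":0.9,"slide":[0,0,0.6],"angular":[0,0,6]},
    {"fingers":0.9,"slide":[0,0,0.6],"angular":[0,0,8]},
    {"fingers":0.9,"slide":[0,0,0.6],"angular":[0,0,8]},
  ],
)

```text
clock: 9.52
tcp_pos: [0.4899, 0.1089, 0.1915]
orientation: [-0.0, 0.32, 0.948, -0.0]
wrist_force: [0.0, -0.0, 1.6]
finger_gap: 0.0133
grip_force: 39.1
```

```bash
python3 st.py; python3 cc.py w8.png
```

```text
[0.4899 0.1089 0.1915] [ 0.06  0.2  -0.24  1.14 -0.    0.71] 9.5167
yaw 142.72 gap 0.013340013778873658 39.08122658729553 F [ 0.01 -0.    1.6 ] T [-0.209 -0.07  -0.009]
[ 262  201   42  187 7043] ((282.5, 294.0), (186.0, 41.0), 90.0)
drop 0 ext [256. 210.] [306. 433.]
drop 0.014 ext [259. 200.] [304. 400.]
drop 0.02 ext [260. 196.] [303. 387.]
```

Emit:
jog_arm(
  moves=[
    {"fingers":0.9,"slide":[0,0,0.2],"angular":[0,0,3]},
    {"fingers":0.9,"slide":[0,0,0.3],"angular":[0,0,6]},
    {"fingers":0.9,"slide":[0,0,0.3],"angular":[0,0,6]},
  ],
)

```text
clock: 9.82
tcp_pos: [0.4901, 0.109, 0.1914]
orientation: [0.0, 0.369, 0.929, -0.0]
wrist_force: [-0.7, -0.1, 2.6]
finger_gap: 0.0132
grip_force: 39.3
```

```bash
python3 st.py; python3 cc.py w8.png
```

```text
[0.4901 0.109  0.1914] [ 0.06  0.2  -0.24  1.14 -0.    0.82] 9.8167
yaw 136.67 gap 0.01323274819745572 39.323546290397644 F [-0.75 -0.1   2.61] T [-0.176 -0.019  0.005]
[ 261  201   42  187 7085] ((281.4999694824219, 294.0), (40.99999237060547, 185.99996948242188), 0.0)
drop 0 ext [255. 210.] [306. 433.]
drop 0.014 ext [258. 200.] [303. 400.]
drop 0.02 ext [259. 196.] [302. 387.]
```

View pics/w8.png

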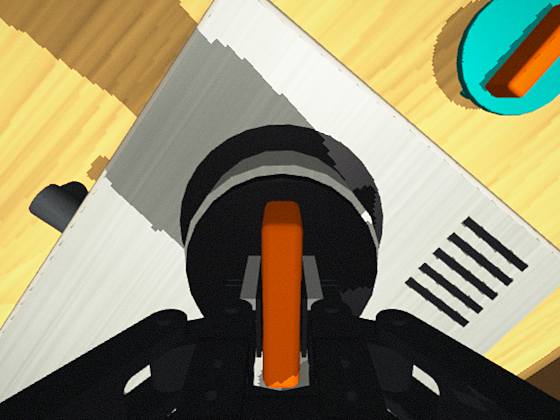

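Emit:
jog_arm(
  moves=[
    {"fingers":0.9,"slide":[0,0,0.2],"angular":[0,0,3]},
    {"fingers":0.9,"slide":[0,0,0.4],"angular":[0,0,6]},
    {"fingers":0.9,"slide":[0,0,0.4],"angular":[0,0,8]},
    {"fingers":0.9,"slide":[0,0,0.4],"angular":[0,0,8]},
  ],
)

```text
clock: 10.2
tcp_pos: [0.4897, 0.1095, 0.1915]
orientation: [-0.0, 0.431, 0.902, 0.0]
wrist_force: [-1.1, 0.4, 5.7]
finger_gap: 0.0132
grip_force: 62.9
```

```bash
python3 st.py; python3 cc.py w9.png
```

```text
[0.4897 0.1095 0.1915] [ 0.06  0.19 -0.24  1.14  0.    0.95] 10.2
yaw 128.88 gap 0.01318179683588775 62.86191215738654 F [-1.15  0.39  5.7 ] T [-0.033  0.337  1.309]
[ 256  200   48  187 7030] ((279.27606201171875, 293.29638671875), (186.40780639648438, 41.52437210083008), 87.27368927001953)
drop 0 ext [255. 212.] [305. 435.]
drop 0.014 ext [258. 202.] [303. 401.]
drop 0.02 ext [259. 198.] [302. 389.]
```

Hard stop found after ~77° (Tz 1.3 N m), about 6.6 mm lower: home. Release and lift.

Emit:
jog_arm(
  moves=[
    {"fingers":0.5,"slide":[0,0,0],"angular":[0,0,-2]},
    {"fingers":0.5,"slide":[0,0,0],"angular":[0,0,-2]},
    {"fingers":0.5,"slide":[0,0,0],"angular":[0,0,-2]},
    {"fingers":0.5,"slide":[0,0,-30],"angular":[0,0,-2]},
    {"fingers":0.5,"slide":[0,0,-70],"angular":[0,0,-2]},
    {"fingers":0.5,"slide":[0,0,-110],"angular":[0,0,-2]},
    {"fingers":0.5,"slide":[0,0,-120],"angular":[0,0,-2]},
    {"fingers":0.5,"slide":[0,0,-120],"angular":[0,0,-2]},
  ],
)

```text
clock: 10.92
tcp_pos: [0.4919, 0.1092, 0.3146]
orientation: [0.003, 0.418, 0.908, 0.002]
wrist_force: [1.0, -0.4, 0.5]
finger_gap: 0.0427
grip_force: 0.0
```

```bash
python3 st.py
python3 - <<'E'
from h import *
ds={c:cam(c) for c in ["wrist","scene","top"]}; d=ds["wrist"]
save(d,"w10.png")
for c in ("scene","wrist"):
    x=ds[c]; hsv=cv2.cvtColor(np.array(x["color"]),cv2.COLOR_RGB2HSV).astype(int)
    m=((hsv[...,1]>150)&(hsv[...,2]>70)&(hsv[...,0]>3)&(hsv[...,0]<16)).astype(np.uint8)
    pc=proj(x,[.4895,.109,.192]); k,l,st,ce=cv2.connectedComponentsWithStats(m)
    i=1+np.argmin(np.linalg.norm(ce[1:]-pc,axis=1)); ys,xs=np.nonzero(l==i); print(c,pc,ce[i],st[i],cv2.minAreaRect(np.c_[xs,ys].astype(np.float32)))
    a=np.radians(131.5); u=np.array([np.cos(a),np.sin(a)]); v=np.array([-u[1],u[0]])
    for dz in (.014,.017,.020):
        P=np.array([proj(x,[*(np.array([.4895,.109])+e*.033*u+f*.007*v),z-dz]) for z in(.196,.228) for e in(-1,1) for f in(-1,1)]); print(dz,P.min(0).round(1),P.max(0).round(1))
        H=cv2.convexHull(P.astype(np.float32)); M=cv2.moments(H); print("   hull c",round(M['m10']/M['m00'],1),round(M['m01']/M['m00'],1))
im=np.array(ds["scene"]["color"])[150:260,220:390]
cv2.imwrite("pics/s2.png",cv2.resize(im,(796,515),interpolation=cv2.INTER_CUBIC)[...,::-1])
E
```

```text
[0.4919 0.1092 0.3146] [0.06 0.16 0.02 1.43 0.   0.92] 10.9167
yaw 130.6 gap 0.04265145852200701 0.0 F [ 0.97 -0.42  0.54] T [-0.006  0.012  0.009]
scene [316.53391868 183.78792313] [317.50649351 183.11688312] [315 173   6  21  77] ((317.5, 183.0), (20.0, 5.0), 90.0)
0.014 [312.7 170.5] [320.5 194.3]
   hull c 316.6 182.4
0.017 [312.7 171.3] [320.5 195. ]
   hull c 316.5 183.2
0.02 [312.6 172. ] [320.4 195.7]
   hull c 316.5 183.9
wrist [277.85501451 199.13163789] [277.48946259 197.07270811] [ 265  151   26  100 1898] ((277.45648193359375, 200.72781372070312), (99.46199798583984, 21.529239654541016), 86.77547454833984)
0.014 [265.6 150.1] [289.  255.2]
   hull c 277.7 202.1
0.017 [265.8 149.5] [288.9 253.4]
   hull c 277.7 200.9
0.02 [265.9 148.9] [288.8 251.6]
   hull c 277.7 199.7
```

View pics/w10.png

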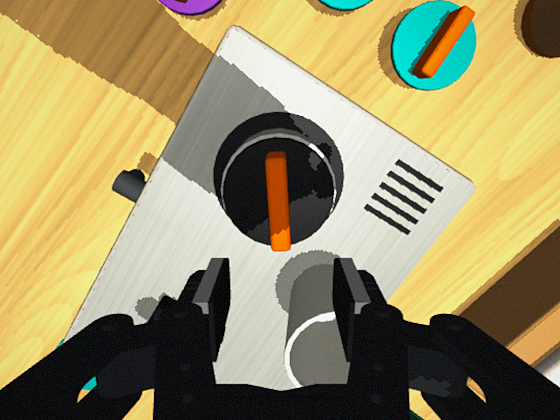

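Cap sits on the rim with only a thin bright rim ring around the disc (bar at 277,200), matching the home height. Now the lever.

```bash
python3 st.py ".445,-.077,.315"
```

```text
[0.4896 0.109  0.3095] [ 0.06  0.16  0.01  1.42 -0.    0.92] 11.0667
yaw 130.58 gap 0.042773880129824325 0.0 F [-0.23  0.45  0.79] T [-0.014  0.03  -0.018]
[-112.2 -154.9   -5.4]
```

Emit:
jog_arm(
  moves=[
    {"fingers":0.8,"slide":[-22,-31,-1],"angular":[0,0,7]},
    {"fingers":1,"slide":[-44,-62,-2],"angular":[0,0,14]},
    {"fingers":1,"slide":[-66,-93,-3],"angular":[0,0,21]},
    {"fingers":1,"slide":[-88,-124,-4],"angular":[0,0,28]},
    {"fingers":1,"slide":[-112,-155,-5],"angular":[0,0,34]},
    {"fingers":1,"slide":[-112,-155,-5],"angular":[0,0,34]},
    {"fingers":1,"slide":[-112,-155,-5],"angular":[0,0,34]},
  ],
)

```text
clock: 11.65
tcp_pos: [0.444, -0.0785, 0.3141]
orientation: [-0.002, 0.667, 0.745, -0.001]
wrist_force: [1.1, 1.1, 0.0]
finger_gap: 0.0001
grip_force: 0.0
```

```bash
python3 st.py ".445,-.077,.216"
python3 - <<'E'
from h import *
rs=[]
for c,z in (("wrist",.219),("top",.219),("scene",.219)):
    d=cam(c); hsv=cv2.cvtColor(np.array(d["color"]),cv2.COLOR_RGB2HSV).astype(int)
    m=((hsv[...,1]>150)&(hsv[...,2]>70)&((hsv[...,0]<4)|(hsv[...,0]>174))).astype(np.uint8)
    pc=proj(d,[.487,-.072,.219]); k,l,st,ce=cv2.connectedComponentsWithStats(m)
    for i in range(1,k):
        if st[i,4]>15 and np.linalg.norm(ce[i]-pc)<60: print(c,pc.round(),ce[i].round(1),st[i],atz(d,ce[i],z).round(4))
E
```

```text
[ 0.444  -0.0785  0.3141] [-0.35  0.06 -0.09  1.42  0.    1.11] 11.65
yaw 96.33 gap 9.573296513572803e-05 0.0 F [1.09 1.08 0.  ] T [-0.01   0.008 -0.008]
[ 1.2  1.4 98.1]
wrist [350. 211.] [349.4 212.9] [ 330  194   40   39 1234] [ 0.487  -0.0732  0.219 ]
scene [268. 205.] [268.1 205.6] [265 203   7   7  39] [ 0.4892 -0.0723  0.219 ]
```

Emit:
jog_arm(
  moves=[
    {"fingers":1,"slide":[2,0,35],"angular":[0,0,0]},
    {"fingers":1,"slide":[3,0,70],"angular":[0,0,0]},
    {"fingers":1,"slide":[3,0,98],"angular":[0,0,0]},
    {"fingers":1,"slide":[3,10,98],"angular":[0,0,0]},
    {"fingers":1,"slide":[3,22,98],"angular":[0,0,0]},
    {"fingers":1,"slide":[3,34,98],"angular":[0,0,0]},
    {"fingers":1,"slide":[3,46,98],"angular":[0,0,0]},
    {"fingers":1,"slide":[3,58,98],"angular":[0,0,0]},
    {"fingers":1,"slide":[3,66,98],"angular":[0,0,0]},
    {"fingers":1,"slide":[3,66,98],"angular":[0,0,0]},
  ],
)

```text
clock: 12.63
tcp_pos: [0.5131, -0.0654, 0.219]
orientation: [0.001, 0.664, 0.747, 0.001]
wrist_force: [-0.1, -0.5, -0.2]
finger_gap: 0.0001
grip_force: 0.0
```

```bash
cat > kn.py <<'E'
from h import *
for c in ("top","scene","wrist"):
    d=cam(c); hsv=cv2.cvtColor(np.array(d["color"]),cv2.COLOR_RGB2HSV).astype(int)
    m=((hsv[...,1]>150)&(hsv[...,2]>70)&((hsv[...,0]<4)|(hsv[...,0]>174))).astype(np.uint8)
    pc=proj(d,[.52,-.068,.219]); k,l,st,ce=cv2.connectedComponentsWithStats(m)
    for i in range(1,k):
        if st[i,4]>8 and np.linalg.norm(ce[i]-pc)<90: print(c,ce[i].round(1),st[i],atz(d,ce[i],.214).round(4), "expected on",proj(d,[.5455,-.0656,.212]).round(1))
E
python3 st.py; python3 kn.py
```

```text
[ 0.5131 -0.0654  0.219 ] [-0.28  0.21 -0.15  1.21  0.    1.17] 12.6333
yaw 96.72 gap 6.279677937355262e-05 0.0 F [-0.08 -0.49 -0.19] T [ 0.052  0.011 -0.002]
scene [282.5 214.9] [279 212   8   7  41] [ 0.5369 -0.0606  0.214 ] expected on [283.1 218.1]
wrist [355.2 290.6] [ 324  262   66   59 2841] [ 0.5418 -0.0665  0.214 ] expected on [363.5 287.2]
```

Nearly there; push on in small steps until the stop is felt.

Emit:
jog_arm(
  moves=[
    {"fingers":1,"slide":[0,3,0],"angular":[0,0,0]},
    {"fingers":1,"slide":[0,6,0],"angular":[0,0,0]},
    {"fingers":1,"slide":[0,6,0],"angular":[0,0,0]},
  ],
)

```text
clock: 13.03
tcp_pos: [0.5165, -0.0657, 0.2181]
orientation: [0.0, 0.666, 0.746, 0.0]
wrist_force: [-0.8, 0.4, -0.3]
finger_gap: 0.0
grip_force: 0.0
```

```bash
python3 st.py; python3 kn.py
```

```text
[ 0.5165 -0.0657  0.2181] [-0.28  0.22 -0.14  1.21  0.    1.18] 13.0333
yaw 96.56 gap 4.25617395031034e-05 0.043573155999183655 F [-0.85  0.4  -0.3 ] T [ 0.013  0.04  -0.043]
scene [283.  215.5] [280 212   7   8  39] [ 0.5395 -0.0608  0.214 ] expected on [283.1 218.1]
wrist [349.5 288.9] [ 319  260   64   61 2846] [ 0.5445 -0.0659  0.214 ] expected on [351.2 286.2]
```

Emit:
jog_arm(
  moves=[
    {"fingers":1,"slide":[0,3,0],"angular":[0,0,0]},
    {"fingers":1,"slide":[0,5,0],"angular":[0,0,0]},
    {"fingers":1,"slide":[0,5,0],"angular":[0,0,0]},
  ],
)

```text
clock: 13.43
tcp_pos: [0.5216, -0.0651, 0.2179]
orientation: [-0.0, 0.665, 0.746, -0.0]
wrist_force: [-0.3, 0.0, -0.2]
finger_gap: -0.0001
grip_force: 0.1
```

```bash
python3 st.py; python3 kn.py
```

```text
[ 0.5216 -0.0651  0.2179] [-0.28  0.23 -0.13  1.21 -0.    1.18] 13.4333
yaw 96.56 gap -8.81346383457413e-05 0.14925315510481596 F [-0.29  0.03 -0.24] T [0.014 0.074 0.012]
scene [284.6 216.9] [281 214   8   7  40] [ 0.546  -0.0609  0.214 ] expected on [283.1 218.1]
wrist [348.3 287.8] [ 318  258   63   63 2886] [ 0.549  -0.0647  0.214 ] expected on [338.6 286.5]
```

Emit:
jog_arm(
  moves=[
    {"fingers":1,"slide":[0,3,0],"angular":[0,0,0]},
    {"fingers":1,"slide":[0,5,0],"angular":[0,0,0]},
    {"fingers":1,"slide":[0,5,0],"angular":[0,0,0]},
  ],
)

```text
clock: 13.83
tcp_pos: [0.5268, -0.0645, 0.2179]
orientation: [0.0, 0.665, 0.746, 0.0]
wrist_force: [0.6, 0.0, -0.1]
finger_gap: 0.0001
grip_force: 0.1
```

```bash
python3 st.py; python3 kn.py
```

```text
[ 0.5268 -0.0645  0.2179] [-0.27  0.24 -0.12  1.22 -0.    1.18] 13.8333
yaw 96.57 gap 6.907802143683041e-05 0.06774942856281996 F [ 0.58  0.04 -0.14] T [-0.018  0.085  0.002]
scene [285.7 218.1] [283 215   7   7  40] [ 0.5514 -0.0612  0.214 ] expected on [283.1 218.1]
wrist [346.8 286.3] [ 317  256   61   65 2925] [ 0.5534 -0.0635  0.214 ] expected on [326.2 286.4]
```

Still moving freely; no stop yet.

Emit:
jog_arm(
  moves=[
    {"fingers":1,"slide":[0,3,0],"angular":[0,0,0]},
    {"fingers":1,"slide":[0,5,0],"angular":[0,0,0]},
    {"fingers":1,"slide":[0,5,0],"angular":[0,0,0]},
  ],
)

```text
clock: 14.23
tcp_pos: [0.5307, -0.064, 0.2179]
orientation: [-0.001, 0.665, 0.746, -0.001]
wrist_force: [-3.1, -1.2, 1.4]
finger_gap: -0.0004
grip_force: 2.0
```

```bash
python3 st.py; python3 kn.py
```

```text
[ 0.5307 -0.064   0.2179] [-0.27  0.24 -0.11  1.22 -0.    1.19] 14.2333
yaw 96.56 gap -0.00036963269515273095 1.9966104626655579 F [-3.14 -1.18  1.4 ] T [-0.064  0.778 -0.041]
scene [286.7 219.1] [284 216   7   7  40] [ 0.5558 -0.0615  0.214 ] expected on [283.1 218.1]
```

Contact with the stop is starting (Fx -3). A bit more to confirm.

Emit:
jog_arm(
  moves=[
    {"fingers":1,"slide":[0,2,0],"angular":[0,0,0]},
    {"fingers":1,"slide":[0,2,0],"angular":[0,0,0]},
    {"fingers":1,"slide":[0,2,0],"angular":[0,0,0]},
  ],
)

```text
clock: 14.63
tcp_pos: [0.5311, -0.0639, 0.2178]
orientation: [-0.001, 0.666, 0.746, -0.002]
wrist_force: [-9.3, -2.0, 3.8]
finger_gap: 0.0001
grip_force: 5.1
```

```bash
python3 st.py; python3 kn.py
```

```text
[ 0.5311 -0.0639  0.2178] [-0.27  0.25 -0.1   1.22 -0.    1.19] 14.6333
yaw 96.54 gap 0.00012038247466719814 5.142197012901306 F [-9.34 -1.97  3.78] T [-0.325  1.78   0.008]
scene [286.7 219.1] [284 216   7   7  40] [ 0.5558 -0.0615  0.214 ] expected on [283.1 218.1]
```

At the stop (9 N, knob no longer moves). Back off toward the front and lift.

Emit:
jog_arm(
  moves=[
    {"fingers":1,"slide":[0,-15,0],"angular":[0,0,0]},
    {"fingers":1,"slide":[0,-40,0],"angular":[0,0,0]},
    {"fingers":1,"slide":[0,-70,-10],"angular":[0,0,0]},
    {"fingers":1,"slide":[0,-85,-45],"angular":[0,0,0]},
    {"fingers":1,"slide":[0,-85,-85],"angular":[0,0,0]},
    {"fingers":1,"slide":[0,-85,-120],"angular":[0,0,0]},
    {"fingers":1,"slide":[0,-85,-120],"angular":[0,0,0]},
    {"fingers":1,"slide":[0,-85,-120],"angular":[0,0,0]},
  ],
)

```text
clock: 15.45
tcp_pos: [0.4508, -0.0739, 0.3406]
orientation: [0.003, 0.665, 0.746, 0.002]
wrist_force: [-0.6, 0.1, 0.3]
finger_gap: 0.0002
grip_force: 0.0
```

```bash
python3 st.py; python3 kn.py
python3 - <<'E'
from h import *
a=np.array(cam("wrist")["color"]); b=np.array(cam("scene")["color"])[140:290,200:400]
b=cv2.resize(b,(560,420),interpolation=cv2.INTER_CUBIC); s=np.hstack([a,b]); s=cv2.resize(s,(800,300))
cv2.imwrite("pics/fin.png",s[...,::-1])
E
```

```text
[ 0.4508 -0.0739  0.3406] [-0.34  0.07 -0.02  1.48  0.    1.12] 15.45
yaw 96.57 gap 0.00024531826554566517 0.0 F [-0.58  0.1   0.29] T [-0.007 -0.024 -0.021]
scene [287.1 219. ] [284 216   7   7  44] [ 0.5563 -0.0607  0.214 ] expected on [283.1 218.1]
wrist [431. 204.] [ 412  187   38   35 1028] [ 0.5557 -0.0632  0.214 ] expected on [415.2 204.9]
```

View pics/fin.png

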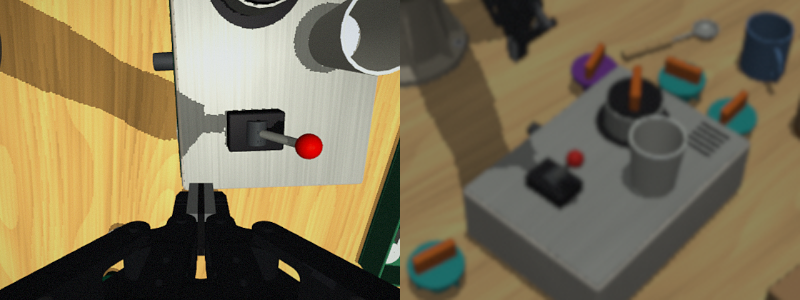

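The knob stands at (309,146), thrown to the back; the cap is down on its neck and the cup is untouched.

```bash
python3 -c "
from workcell import *
print(hand_in())"
```

```text
the job is handed in; nothing more can be done
None
```

The job is handed in: the cap dropped into its thread and is screwed home to its hard stop, and the red lever is over at its back stop. The first forward try jammed, so I backed off, re-gripped the cap and screwed it in. I touched nothing else, and the clock stood at about 16 of the 64 s.

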